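# Let the damp-box lid down without a bump

### The arm

A 6-joint arm with a two-finger parallel gripper is mounted at the origin on the work surface. World frame = base frame: x ahead of the robot, y to its left, z up, the work surface at z = 0. Lengths are in m, angles in degrees, forces in N, time in s.
With the tool pointing down it reaches from about 0.375 to 0.75 m from the base axis. Payload 9 kg.
Tool frame: the origin (TCP) lies where the fingers leave the gripper's body, on its centre line; the fingertips stand 73 mm ahead of it and the grasp point (between the pads) lies 54 mm ahead of it (robot.tip_reach is the distance from the TCP to the fingertips, in m); z points along the fingers, y is the direction in which the jaws open and shut (so a half turn about z gives the same grasp; the last joint's range is limited). The gripper opens to 85 mm and grips with 20 to 120 N. Pads are 22 mm wide; open, the fingers measure 114 mm over their backs; the gripper's body (76 mm by 85 mm) begins 54 mm behind the grasp point. The pads swing forward as they close: fully open they stand 13 mm farther back than shut.
Start: joints at [52.615, 5.964, 5.575, 89.605, 0, 77.527], TCP at [0.253, 0.544, 0.304] pointing down, gripper open.
Joint ranges: [-171.21, 171.21], [-48.23, 106.86], [-62.78, 66.21], [-105.2, 120.99], [-86.42, 89.51], [-180, 180]. Speed limits (degrees/s): [127.2, 127.2, 147.25, 180, 180, 180].

### API

Orientations are given as [roll, pitch, yaw] about the fixed x, y, z axes, in that order (R = Rz(yaw) Ry(pitch) Rx(roll)).
In Python, from plant import robot gives the robot as it stands. Calls block until the motion is done:
- robot.move_pose(position, orientation): joint-space move of the TCP to a pose.
- robot.line_to(position, vel=0.15, rotation=None, guard=None): straight line of the TCP; rotation=None keeps the orientation; vel is the mean speed in m/s. With guard (N) it stops when the force on the tool has changed by that much, and returns True; else False.
- robot.goto_joints(angles): joint-space move.
- robot.set_gripper(opening): finger opening in m; the grip force is fixed at half the most; returns when the fingers have stopped.
- robot.pause(seconds).
- robot.ik(position, orientation): joint angles nearest the present ones, or None.
- robot.observe(): the state.
- robot.grab_frame(name): name is "scene" or "top"; returns the picture (400x640x3 uint8, blue, green, red); there is no depth.
- robot.get_calibration(name): a dict with "vertical_fov" (degrees; the focal length in pixels is half the picture's height over the tangent of half this angle, whatever the lens; pixels are square), "cx", "cy" (the principal point, pixels), "k1" (the pictures are not rectified: a ray, as slopes to the right and down, at radius r is drawn at 1 + k1 r^2 times it, then the intrinsics apply), "rvec" (rotation vector, rad) and "tvec" (3), from world to camera coordinates, as OpenCV has them. Camera axes: x right, y down, z forward; pixel columns grow to the right and rows downward; lengths in m; the calibration is good to about 2 mm. A picture is of the moment at which its call begins. get_calibration takes no time and is no camera call.
A pose or a line that the arm cannot do raises robot.IKError and nothing moves.
- robot.job_done(): hands the job in, once; it reports no verdict.
The state is a dict: "time": time; "q": joint angles; "qvel": joint speeds; "joint_torque": joint torques, N m; "tool_pos": TCP position; "tcp_rot": TCP orientation; "ft_force": force on the tool from outside, world axes, zero at the start; "torque": the same for the moment, N m; "gripper_width": finger opening in m.
Only numpy, scipy, OpenCV 4.12 (cv2) and the standard library are available. Lean on these libraries where they do the work, as an engineer would, in place of code of your own. Each camera call takes 0.05 s, during which the arm holds its last target. There are 200 camera calls.

### The job

Freshly trimmed clay dishes are keeping in the damp box, and its lid stands open, leaning back on its stops. Without ever pinching the lid, tip it forward past upright with your fingers, catch it from underneath on a finger (the finger's back serves best) before it has fallen halfway, and let it down on the finger until it is fully shut, with no bump at the end. Leave the dishes and the mug where they are, and finish clear of everything.

Things in the scene. Friction and masses are not known exactly. Their poses are not given: they have to be found in the camera images.
- damp_box: Low wooden chest fixed on the table, sideways: 175 mm deep (its x), 260 mm wide (y), 100 mm high, walls 10 mm, open top, plaster bat inside (top 28 mm up). Origin: centre of its underside, on the table. x runs from the front wall (robot's left) to the back wall with the hinge (robot's right); z up. Steel lid stops rise 36 mm above the rim behind the back wall, 115 mm either side of the middle.
- lid (a joint): Angle of the lid, rad: 0 shut, flat on the rim; 1.57 upright; 1.78 leaning back on its stops. Slight hinge friction (it can stay put within 0.05 of upright) and a weak damper: let go at 1.45 it falls to 45 degrees in 1.7 to 2.8 s and meets the rim at 0.8 to 1.2 rad/s, a bump.
- hinge_mid (a point): Middle of the hinge axis, which is level, along the box's y: the top outer edge of the box's back wall, 87.5 mm behind the box's origin and 100 mm above the table.
- lip_edge (a point): Middle of the lid's free edge, on its underside (the face that looks down when shut). It lies 205 mm from the hinge axis; the underside is a flat face that passes through the hinge axis. When shut the lid sticks out 30 mm in front of the box's front wall as a finger lip, over its whole 260 mm width.
- lid_panel: The lid's upper sheet, plywood, 6 mm thick. The whole lid is 10 mm thick, 260 mm wide, 205 mm from hinge axis to free edge, 0.35 to 0.5 kg. Its outer face looks away from the box when the lid stands open. Origin on the hinge axis at mid-width; x runs from the free edge to the hinge, y along the hinge, z towards the outer face.
- lid_lining: The lid's underside, a pale grey-white laminate sheet 4 mm thick that covers it out to the free edge; it faces the box's front side when the lid stands open. Same origin and axes as lid_panel.
- dish_left: Leather-hard grey hexagonal dish, 82 mm across flats, 16 mm high, loose on the plaster bat inside the box, at the box's +y side. Origin: centre of its underside. To be left alone.
- dish_right: The same kind of dish, inside the box at its -y side. To be left alone.
- mug: Dark brown mug with a handle, 72 mm across without it, 85 mm high, standing on the table near the box. Origin: centre of its underside. To be left alone.
- biscuit_dish: Pale fired hexagonal dish, 86 mm across flats, 18 mm high, on the table near the box. Origin: centre of its underside. To be left alone.

How it is judged:
By the outcome, as a careful person would: the job done as asked, in the order asked, and still so for the second after the job is handed in, with the robot touching nothing.
It also fails if it takes over 56 s, if anything falls off the work surface, if the arm or the gripper's body presses on something with over 40 N, if the wrist force passes 120 N, or if a joint passes its speed limit or range.

## Working session

There is one attempt and no reset: what is moved stays moved. The work goes in short steps, each a Python script; the robot and the scene stay as the last script left them, time stands still between calls to the robot, and variables do not carry over. Pictures are saved under pics/ and viewed, about 8 in all and at most 12, crops included, and the job is handed in when it is done.

```bash
ls; mkdir -p pics; python3 - <<'E'
from plant import robot
import cv2
for n in("scene","top"):
    cv2.imwrite(f"pics/{n}0.png",robot.grab_frame(n)); print(n,robot.get_calibration(n))
o=robot.observe();print(o)
E
```

```text
pics
scene {'vertical_fov': 43.222480992515585, 'cx': 329.9009230404129, 'cy': 205.57184704767522, 'k1': -0.1552341039356677, 'rvec': array([ 1.95136268,  1.43718951, -0.63731627]), 'tvec': array([-0.2159697 , -0.3113166 ,  1.53686387])}
top {'vertical_fov': 53.21179320902081, 'cx': 322.01855235685156, 'cy': 200.41699184527596, 'k1': -0.016993098839861834, 'rvec': array([ 2.06078856, -2.15225231,  0.24296447]), 'tvec': array([0.05843824, 0.62005164, 0.85935192])}
{'time': 0.1, 'q': array([ 5.26152155e+01,  5.99568467e+00,  5.53162339e+00,  8.96063003e+01,
       -4.22921418e-04,  7.75255365e+01]), 'qvel': array([ 0.0515633 , -0.10914941,  0.04878117,  0.09805462, -0.03384447,
       -0.00670735]), 'joint_torque': array([ 4.81088893e-03, -5.58208287e+01,  5.04719961e+01,  1.29762775e-02,
       -3.13236114e-04, -9.54813828e-06]), 'tool_pos': array([0.25258457, 0.54399708, 0.3031961 ]), 'tcp_rot': array([-1.79931208e+02, -1.47854813e-02,  1.55089670e+02]), 'ft_force': array([-0.03150917, -1.01180173, -0.14246246]), 'torque': array([-0.01827727,  0.02148236,  0.01051936]), 'gripper_width': 0.08549096218777696}
```

View pics/scene0.png

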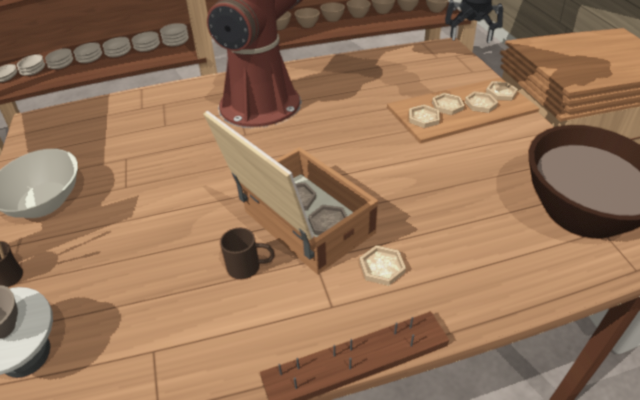

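View pics/top0.png

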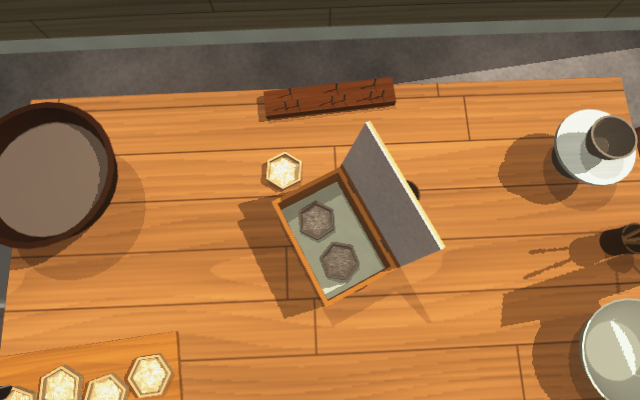

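Scene: lid open, leaning away from the front; the mug is behind it. Top: box rim corners are near (274,203), (343,170), (392,265), (327,305), and the lid edge runs (369,122)–(443,247). I'll enlarge the crop next.

```bash
python3 - <<'E'
import cv2
i=cv2.imread("pics/top0.png")[110:320,250:460]
i=cv2.resize(i,None,fx=2.8,fy=2.8,interpolation=cv2.INTER_CUBIC)
for k in range(0,210,20):
    cv2.putText(i,str(250+k),(int(k*2.8),8),0,.3,(255,255,255),1);cv2.putText(i,str(110+k),(0,int(k*2.8)),0,.3,(255,255,255),1)
cv2.imwrite("pics/c1.png",i)
E
```

```text
(no output)
```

View pics/c1.png

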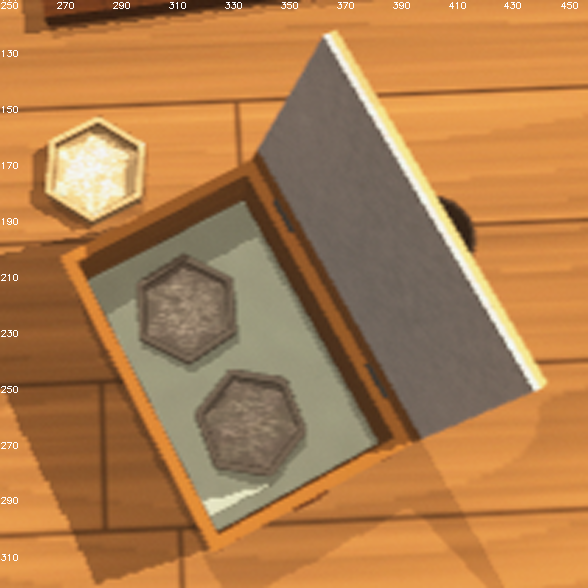

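```bash
cat > h.py <<'E'
import numpy as np, cv2
from scipy.optimize import least_squares
from plant import robot
def K(c): 
    f=200/np.tan(np.radians(c["vertical_fov"]/2)); return f
def proj(n,P):
    c=robot.get_calibration(n); R=cv2.Rodrigues(c["rvec"])[0]
    p=np.atleast_2d(P)@R.T+c["tvec"]; s=p[:,:2]/p[:,2:]; s=s*(1+c["k1"]*(s**2).sum(1,keepdims=True))
    return s*K(c)+[c["cx"],c["cy"]]
def onplane(n,uv,z):
    return least_squares(lambda x:proj(n,[x[0],x[1],z])[0]-uv,[.5,0]).x
def boxpts(v,P):
    c,s=np.cos(v[2]),np.sin(v[2]); P=np.array(P)
    return np.c_[v[0]+c*P[:,0]-s*P[:,1], v[1]+s*P[:,0]+c*P[:,1],P[:,2]]
def lidpt(r,y,a): # underside point at distance r from hinge
    return [.0875-r*np.cos(a),y,.1+r*np.sin(a)]
E
python3 - <<'E'
from h import *
uv=np.array([[272.1,202.1],[325.7,306.4],[342.1,165.4],[398.6,267.5],[365.7,123.2],[440.7,248.6]])
f=lambda v:proj("top",boxpts(v,[[-.0875,.13,.1],[-.0875,-.13,.1],[.0875,.13,.1],[.0875,-.13,.1],lidpt(.205,.13,v[3]),lidpt(.205,-.13,v[3])]))
r=least_squares(lambda v:(f(v)-uv).ravel(),[.5,0,-1.3,1.78])
v=r.x;print(v,np.degrees(v[2]));print((f(v)-uv).round(1))
sc=proj("scene",boxpts(v,[[-.0875,.13,.1],[-.0875,-.13,.1],[.0875,.13,.1],lidpt(.205,.13,1.78),lidpt(.205,-.13,1.78)]))
print(sc.round(0))
m=onplane("scene",[241,270],0);print("mug",m, "rim",onplane("scene",[239,238],.085),"topmug",onplane("top",[413,190],.085))
print("mug in box",[(np.cos(v[2])*(m-v[:2])[0]+np.sin(v[2])*(m-v[:2])[1]),(-np.sin(v[2])*(m-v[:2])[0]+np.cos(v[2])*(m-v[:2])[1])])
print("biscuit",onplane("top",[284,172],.018))
E
```

```text
[ 0.53885469  0.00846218 -1.12759233  1.76724878] -64.60628124819632
[[ 0.3 -1.2]
 [ 1.1  0.2]
 [-1.2  0.7]
 [-0.5  0. ]
 [-0.1 -0.8]
 [ 0.3  0.9]]
[[377. 201.]
 [298. 148.]
 [314. 243.]
 [290. 174.]
 [206. 112.]]
mug [ 0.63167837 -0.16270393] rim [ 0.62039449 -0.15268013] topmug [ 0.63396289 -0.17863834]
mug in box [np.float64(0.19443458231771546), np.float64(0.010453068376192573)]
biscuit [0.71034833 0.12251641]
```

```bash
cat >> h.py <<'E'
from scipy.spatial.transform import Rotation as Rot
V=np.array([0.53885,0.00846,-1.12759]); B=.0145; L=robot.tip_reach; FLIP=1
def under(a,r=.205): return np.array([.0875-r*np.cos(a),.1+r*np.sin(a)])
def outer(a,r=.205): return under(a,r)+.01*np.array([np.sin(a),np.cos(a)])
def pose(P,th,s,side,flip=None,y=0.):
    """tool so that a finger back (side +1 facing +n, -1 the other) touches P=(box x,z), s from the tip; th = dip below horizontal"""
    flip=FLIP if flip is None else flip
    d=np.array([np.cos(th),-np.sin(th)]); n=np.array([np.sin(th),np.cos(th)])
    T=np.array(P)-side*B*n-(L-s)*d
    p=boxpts(V,[[T[0],y,T[1]]])[0]
    c,sn=np.cos(V[2]),np.sin(V[2]); w=lambda q:np.array([c*q[0],sn*q[0],q[1]])
    Z=w(d);Y=flip*w(n);X=np.cross(Y,Z)
    return p,Rot.from_matrix(np.c_[X,Y,Z]).as_euler('xyz',degrees=True)
DEL=.4
def hold(a,dz=0,s=.02): return pose(under(a)+[0,dz],a+DEL,s,1)
E
python3 - <<'E'
from h import *
print(L)
for fl in(1,-1):
    print(fl)
    q=[("hi",pose([.2,.42],np.pi/2,0,-1,fl)),("beh",pose([.19,.275],np.pi/2,0,-1,fl)),("push",pose(outer(1.46,.18),np.pi/2,0,-1,fl))]
    q+=[(a,pose(under(a),a+DEL,.02,1,fl)) for a in(1.1,.8,.5,.2,0,-.05)]
    for k,(p,e) in q:
        j=robot.ik(p,e); print(k,p.round(3),e.round(0),None if j is None else np.round(j,0))
E
```

```text
0.0726
1
hi [ 0.631 -0.185  0.493] [180.   0.  25.] [-28.  29.  54. 115.   0. 127.]
beh [ 0.627 -0.176  0.348] [180.   0.  25.] [-27.  16.  22.  95.   0. 127.]
push [ 0.578 -0.075  0.353] [180.   0.  25.] [-20.   4.   9.  95.   0. 134.]
1.1 [0.529 0.03  0.334] [176.   0.  25.] [ -9.  -8.  -5.  91.  -3. 145.]
0.8 [0.501 0.088 0.291] [159.   0.  25.] [  4. -16. -19.  80. -20. 157.]
0.5 [0.48  0.132 0.23 ] [142.   0.  25.] [ 17. -15. -27.  71. -38. 169.]
0.2 [0.468 0.158 0.158] [124.   0.  25.] [  26.   -4.  -30.   64.  -56. -180.]
0 [0.465 0.163 0.107] [113.   0.  25.] [  29.    9.  -28.   61.  -67. -171.]
-0.05 [0.465 0.164 0.094] [110.   0.  25.] [  29.   13.  -27.   61.  -70. -168.]
-1
hi [ 0.631 -0.185  0.493] [-180.    0. -155.] [-28.  29.  54. 115.   0. -53.]
beh [ 0.627 -0.176  0.348] [-180.    0. -155.] [-27.  16.  22.  95.   0. -53.]
push [ 0.578 -0.075  0.353] [-180.    0. -155.] [-20.   4.   9.  95.   0. -46.]
1.1 [0.529 0.03  0.334] [-176.    0. -155.] [ -9.  -8.  -5.  91.  -3. -35.]
0.8 [0.501 0.088 0.291] [-159.    0. -155.] [  4. -16. -19.  80. -20. -23.]
0.5 [0.48  0.132 0.23 ] [-142.    0. -155.] [ 17. -15. -27.  71. -38. -11.]
0.2 [0.468 0.158 0.158] [-124.    0. -155.] [ 26.  -4. -30.  64. -56.   0.]
0 [0.465 0.163 0.107] [-113.    0. -155.] [ 29.   9. -28.  61. -67.   9.]
-0.05 [0.465 0.164 0.094] [-110.    0. -155.] [ 29.  13. -27.  61. -70.  12.]
```

```bash
sed -i 's/FLIP=1/FLIP=-1/' h.py; python3 - <<'E'
from h import *
robot.set_gripper(0.0)
p,e=pose([.2,.42],np.pi/2,0,-1)
o=robot.observe(); t=o["tool_pos"]
robot.line_to([t[0],t[1],p[2]],vel=.2)
robot.move_pose(p,e)
robot.line_to(pose([.19,.278],np.pi/2,0,-1)[0],vel=.15)
robot.line_to(pose([outer(1.53,.18)[0],.278],np.pi/2,0,-1)[0],vel=.05)
o=robot.observe();print(o["time"],o["gripper_width"],o["ft_force"],o["tool_pos"],pose([outer(1.53,.18)[0],.278],np.pi/2,0,-1)[0])
a=robot.grab_frame("scene")[70:270,150:450];b=robot.grab_frame("top")[70:320,250:500]
cv2.imwrite("pics/s2.png",cv2.resize(np.vstack([cv2.resize(a,(500,333)),cv2.resize(b[:,:],(500,500))[:260]]),(500,593)))
cv2.imwrite("pics/top2.png",b);cv2.imwrite("pics/scene2.png",a)
E
```

```text
8.1 4.716640113399233e-06 [0.25146632 0.24137959 0.04730291] [ 0.58374123 -0.08618995  0.3504516 ] [ 0.58372808 -0.0860792   0.3506    ]
```

View pics/s2.png

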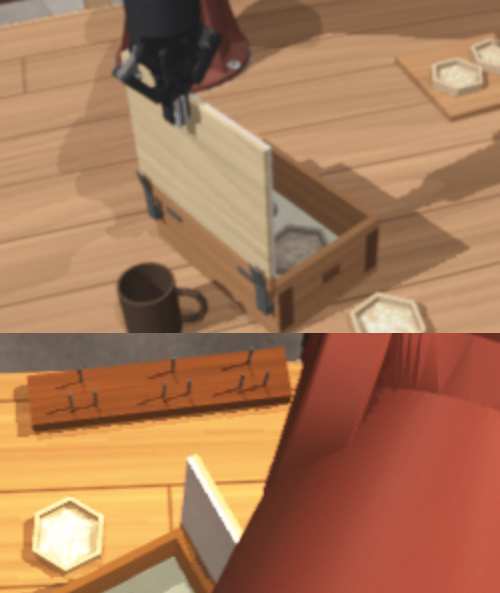

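The fingertips are behind the lid at mid-width and the lid looks about upright. Its +y top corner is near (312.6,160) in the scene picture and near (343,134) in the top one.

```bash
python3 - <<'E'
from h import *
for a in(1.45,1.5,1.55,1.6,1.65):
    u=under(a);o=outer(a)
    P=boxpts(V,[[u[0],.13,u[1]],[o[0],.13,o[1]]])
    print(a,proj("top",P).round(1).tolist(),proj("scene",P).round(1).tolist())
E
python3 -c "
import cv2
b=cv2.imread('pics/top2.png')[40:140,60:160];a=cv2.imread('pics/scene2.png')[70:170,110:210]
cv2.imwrite('pics/c3.png',cv2.hconcat([cv2.resize(b,(400,400),interpolation=2),cv2.resize(a,(400,400),interpolation=2)]))"
```

```text
1.45 [[334.2, 137.6], [339.2, 134.9]] [[320.4, 155.0], [316.0, 156.9]]
1.5 [[339.3, 134.9], [344.2, 132.3]] [[315.9, 157.1], [311.3, 159.3]]
1.55 [[344.3, 132.3], [349.2, 129.8]] [[311.2, 159.4], [306.7, 161.9]]
1.6 [[349.3, 129.8], [354.2, 127.4]] [[306.6, 162.1], [301.9, 164.8]]
1.65 [[354.3, 127.4], [359.1, 125.2]] [[301.8, 165.0], [297.2, 168.0]]
```

View pics/c3.png

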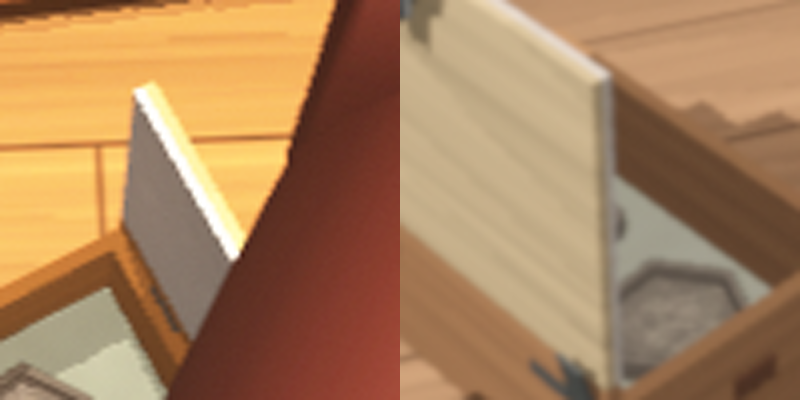

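Both cameras give a lid angle of about 1.54 against 1.53 commanded, so the geometry is good. Next: tip it past upright, go over the top and catch it.

```bash
python3 - <<'E'
from h import *
V3=np.pi/2
x=outer(1.455,.18)[0]
robot.line_to(pose([x,.278],V3,0,-1)[0],vel=.04)
print(robot.observe()["time"])
robot.line_to(pose([x+.004,.332],V3,0,-1)[0],vel=.3)
p,e=hold(1.05)
robot.line_to([p[0],p[1],robot.observe()["tool_pos"][2]],vel=.35)
robot.line_to(p,vel=.25,rotation=e)
f0=robot.observe();print(f0["time"],f0["ft_force"])
a=robot.grab_frame("scene")[70:270,150:450]
for i in range(5):
    robot.pause(.15);o=robot.observe();print(o["time"],o["ft_force"].round(2),o["torque"].round(3))
b=robot.grab_frame("scene")[70:270,150:450]
cv2.imwrite("pics/s4.png",np.vstack([cv2.resize(a,(440,293)),cv2.resize(b,(440,293))]))
E
```

```text
8.6917
10.0083 [-0.29403728 -0.13321824  0.63808629]
10.2083 [-0.58 -0.59 -0.89] [ 0.079  0.034 -0.003]
10.3583 [-0.43 -0.14  0.27] [ 0.101 -0.001 -0.007]
10.5083 [-0.34 -0.9  -0.74] [ 0.114  0.045 -0.014]
10.6583 [-0.18 -1.14 -0.39] [0.128 0.064 0.046]
10.8083 [ 0.41 -0.48 -1.01] [ 0.085  0.033 -0.01 ]
```

View pics/s4.png

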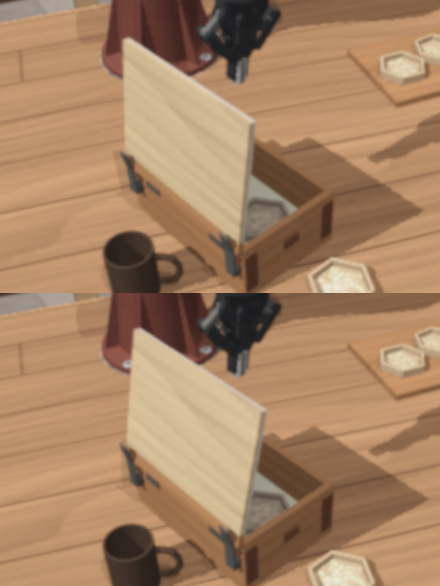

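The finger is in place in front and the lid is still falling slowly (about 1.3 rad). I'll wait for contact.

```bash
python3 - <<'E'
from h import *
for i in range(8):
    robot.pause(.15);o=robot.observe();print(o["time"],o["ft_force"].round(2),o["torque"].round(3))
a=robot.grab_frame("scene")[70:270,150:450]
robot.pause(.2)
b=robot.grab_frame("scene")[70:270,150:450]
cv2.imwrite("pics/s5.png",np.vstack([cv2.resize(a,(440,293)),cv2.resize(b,(440,293))]))
for a in(1.2,1.1,1.05,1.,.9):
    o=outer(a);p=(proj("scene",boxpts(V,[[o[0],.13,o[1]],[o[0],-.13,o[1]]]))-[150,70])*440/300+[0,293];print(a,p.round(0).tolist())
E
```

```text
11.0083 [0.6  0.03 0.13] [ 0.108  0.063 -0.033]
11.1583 [-0.32  0.   -0.19] [0.062 0.024 0.031]
11.3083 [ 0.08  1.56 -0.07] [ 0.108  0.092 -0.043]
11.4583 [-0.92 -0.38 -0.59] [ 0.12   0.086 -0.043]
11.6083 [-1.19  0.83 -0.65] [0.069 0.053 0.021]
11.7583 [ 0.13 -0.55  0.83] [0.099 0.075 0.003]
11.9083 [-1.06 -0.01 -0.84] [ 0.243  0.17  -0.034]
12.0583 [ 0.1  -0.09 -0.38] [0.31  0.14  0.041]
1.2 [[276.0, 409.0], [148.0, 328.0]]
1.1 [[287.0, 408.0], [160.0, 327.0]]
1.05 [[293.0, 407.0], [166.0, 328.0]]
1.0 [[298.0, 407.0], [171.0, 328.0]]
0.9 [[308.0, 409.0], [181.0, 331.0]]
```

View pics/s5.png

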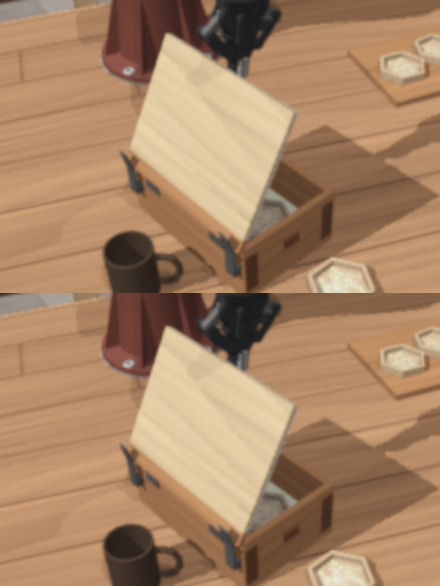

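Caught: the lid's corner is steady near (295,407), which is about 1.03 rad, and it rests on the finger (the torque stepped up). Now I'll lower it to near shut and check.

```bash
python3 - <<'E'
from h import *
for a in np.arange(.95,.1,-.1):
    p,e=hold(a); robot.line_to(p,vel=.045,rotation=e)
    o=robot.observe();print(round(a,2),o["time"],o["ft_force"].round(2),o["torque"].round(3))
i=robot.grab_frame("scene")[100:280,200:440]
cv2.imwrite("pics/s6.png",cv2.resize(i,(720,540),interpolation=2))
for a in(.3,.2,.15,.1,.05):
    q=outer(a);p=(proj("scene",boxpts(V,[[q[0],.13,q[1]],[q[0],-.13,q[1]]]))-[200,100])*3;print(a,p.round(0).tolist())
E
```

```text
0.95 13.0833 [-1.54  0.96  0.26] [ 0.384  0.385 -0.021]
0.85 13.8083 [-0.98  0.58 -0.05] [ 0.484  0.336 -0.046]
0.75 14.5333 [-0.39  0.92 -0.77] [ 0.592  0.313 -0.025]
0.65 15.2583 [-1.54  1.19 -1.88] [ 0.726  0.359 -0.028]
0.55 15.9833 [-0.85  0.1  -2.64] [ 0.797  0.505 -0.116]
0.45 16.7083 [-1.26  1.37 -1.2 ] [ 0.862  0.539 -0.105]
0.35 17.4333 [-1.4   0.16 -2.49] [ 0.988  0.688 -0.218]
0.25 18.1583 [-2.23  0.12 -1.02] [ 1.078  0.723 -0.383]
0.15 18.8833 [-3.44  0.01 -1.4 ] [ 1.091  0.707 -0.389]
0.3 [[553.0, 216.0], [307.0, 60.0]]
0.2 [[557.0, 234.0], [314.0, 78.0]]
0.15 [[559.0, 244.0], [317.0, 88.0]]
0.1 [[560.0, 254.0], [319.0, 97.0]]
0.05 [[560.0, 264.0], [321.0, 107.0]]
```

View pics/s6.png

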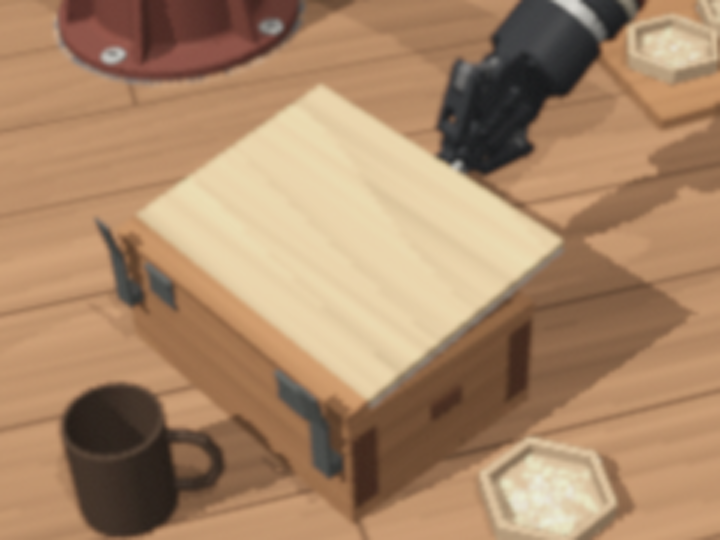

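Lid at about 0.15 rad, lip on the finger, finger about 11 mm clear of the front wall. Now the slow final descent.

```bash
python3 - <<'E'
from h import *
for a,v in((.08,.03),(.04,.02)):
    p,e=hold(a); robot.line_to(p,vel=v,rotation=e)
e=hold(0)[1]; p0,_=hold(0.04)
p=pose(under(.04)+[0,0],DEL,.02,1)[0]; robot.line_to(p,vel=.02,rotation=e)
for z in np.arange(.106,.0875,-.002):
    p,e2=pose([-.1175,z],DEL,.02,1); robot.line_to(p,vel=.012)
    o=robot.observe();print(round(z,3),o["time"],o["ft_force"].round(2),o["torque"].round(3))
i=robot.grab_frame("scene")[100:280,200:440]
cv2.imwrite("pics/s7.png",cv2.resize(i,(720,540),interpolation=2))
for a in(.05,.02,0):
    q=outer(a);p=(proj("scene",boxpts(V,[[q[0],.13,q[1]],[q[0],-.13,q[1]]]))-[200,100])*3;print(a,p.round(0).tolist())
E
```

```text
0.106 20.95 [-0.37 -0.21 -2.73] [ 1.172  0.634 -0.2  ]
0.104 21.2667 [-0.89  0.67 -3.09] [ 1.164  0.608 -0.027]
0.102 21.5833 [-0.2   0.49 -2.65] [ 1.212  0.571 -0.063]
0.1 21.9 [-0.67 -0.   -2.09] [1.276 0.641 0.002]
0.098 22.2167 [-0.36 -0.12  0.16] [0.846 0.368 0.02 ]
0.096 22.5333 [-0.21  0.3   0.26] [ 0.856  0.361 -0.001]
0.094 22.85 [ 0.6  -0.59 -0.49] [ 0.791  0.405 -0.01 ]
0.092 23.1667 [-0.2  -0.46  0.25] [ 0.807  0.363 -0.016]
0.09 23.4833 [-0.87  0.21 -0.15] [0.823 0.393 0.014]
0.088 23.8 [-0.23 -0.19  0.81] [0.834 0.422 0.005]
0.05 [[560.0, 264.0], [321.0, 107.0]]
0.02 [[560.0, 270.0], [322.0, 113.0]]
0 [[560.0, 274.0], [323.0, 117.0]]
```

View pics/s7.png

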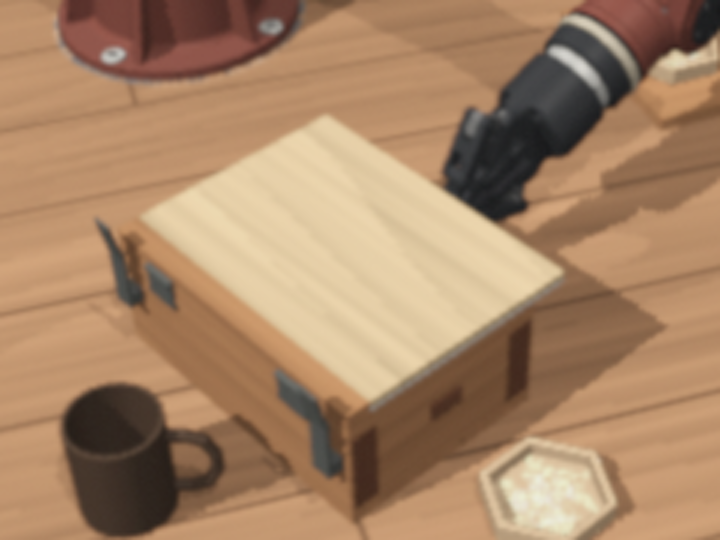

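The lid is shut (corner at (562,273) against (560,274) predicted) and the load came off the finger at z ≈ 0.099, as expected. Retreat and hand in.

```bash
python3 - <<'E'
from h import *
robot.line_to(pose([-.1175-.11,.088+.02],DEL,.02,1)[0],vel=.08)
t=robot.observe()["tool_pos"]
robot.line_to([t[0],t[1],t[2]+.1],vel=.12)
robot.pause(.5)
i=robot.grab_frame("scene")[100:280,200:440]; 
cv2.imwrite("pics/s8.png",cv2.resize(i,(720,540),interpolation=2))
o=robot.observe();print(o["time"],o["ft_force"].round(2))
E
```

```text
26.9333 [ 0.01  0.43 -0.02]
```

View pics/s8.png

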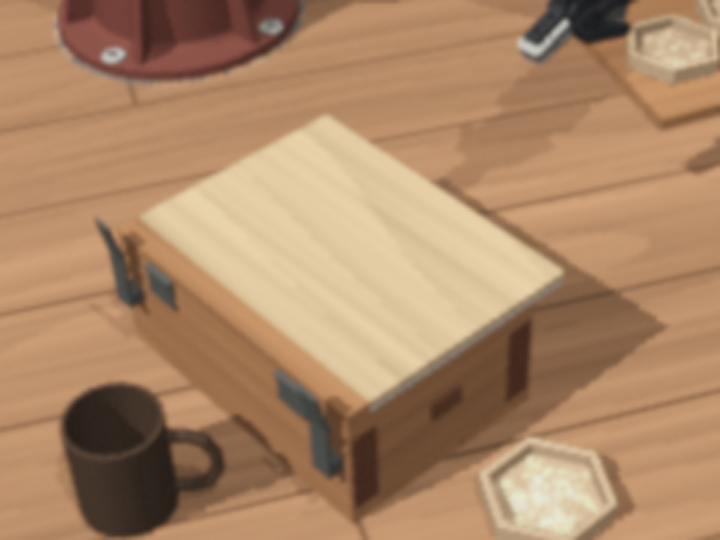

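The lid is shut, the mug and biscuit dish haven't moved, and the gripper is clear.

```bash
python3 -c "
from plant import robot
print(robot.job_done())"
```

```text
the job is handed in; nothing more can be done
None
```

The lid is shut and the job is handed in. The clock read 26.9 s at the last check, just before handing in, against the 56 s limit.

- **Tipping:** with the gripper closed the whole time, so nothing was pinched, I pushed the lid from behind to about 1.46 rad, just past upright. Both cameras had put it at about 1.54 rad when I commanded 1.53, so I trusted the geometry.
- **Catch:** I brought the fingers over the top and caught the underside on a finger's back at about 1.03–1.05 rad, well before halfway.
- **Lowering:** I let it down on the finger, slowing to about 12 mm/s for the last few millimetres. The load came off the finger at lip height 0.098–0.100 m, which is the rim height, with no force spike in the readings.
- **Last checks:** the lid's corner was within about 2 pixels of where it should be when shut. The mug and biscuit dish were unmoved in the pictures, the gripper was clear, and the force on the tool was about zero.

I couldn't see the two dishes inside once the lid was shut, but nothing of the robot went into the box below rim height. None of the checks disagreed.

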